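Demagnetise a batch of transformer coils

ROBOT

A 6-joint arm with a two-finger parallel gripper is mounted at the origin on the work surface. World frame = base frame: x ahead of the robot, y to its left, z up, the work surface at z = 0. Lengths are in mm, angles in degrees, forces in N, time in s.
With the tool pointing down it reaches from about 350 to 850 mm from the base axis. Payload 8.1 kg.
Tool frame: the origin (TCP) lies on the centre line of the jaws, within the pads' length; the fingertips stand 14 mm ahead of it and the grasp point (between the pads) lies 5 mm behind it; z points along the fingers, y is the line along which they close (so a half turn about z gives the same grasp; the last joint's range is limited). The gripper opens to 85 mm and grips with 20 to 120 N. Pads are 22 mm wide; open, the fingers measure 114 mm over their backs; the gripper's body (76 mm by 85 mm) begins 54 mm behind the grasp point. The pads swing forward as they close: fully open they stand 13 mm farther back than shut.
Start: joints at [63.69, 7.471, 85.268, -0, 87.261, -4.893], TCP at [219.073, 558.581, 245.292] pointing down, gripper open.
Joint ranges: [-169.43, 169.43], [-51.17, 129.36], [1.28, 143.12], [-76.62, 256.62], [0, 156.53], [-152.29, 152.29]. Speed limits (degrees/s): [136.94, 136.94, 159.86, 180, 180, 180].

INTERFACE

Orientations are given as [roll, pitch, yaw] about the fixed x, y, z axes, in that order (R = Rz(yaw) Ry(pitch) Rx(roll)).
In Python, from bench import sense, snapshot, camera_info, hand_in gives the robot as it stands. The module is installed in compiled form; this text tells all that it offers.
- The arm moves only by the tool apply_moves, never from a script. Its argument "deltas" is a list of rows, each a list of 7 numbers: the shift along the tool's x, y, z scaled (see below), then the turn, a rotation vector about the tool's x, y, z scaled (see below), then the opening, from 0 (shut) to 1 (fully open). In form: [[dx, dy, dz, ax, ay, az, claw], ...]. A call has 1 to 8 rows; each row shifts and turns the commanded pose from where the row before left it, along the tool's axes as they then stand; what a row does not reach is not made up. The controller multiplies each number of a shift by 0.03 m and each number of a turn by 0.08 rad. A row lasts 1/8 s, in which the tool goes at most 62.5 mm and 10.7 degrees, less where a joint would pass 70% of its speed; a pose out of reach is approached as far as the arm can. A call with a number of a shift or a turn outside -1 to 1 is refused whole. A call with a gripper value outside its range is refused whole. The fingers move at their own pace and stop on an object; "grip_force" is the grip in N (left out, the last holds). Time passes only in rows, so rows that do not move let the fingers close. It gives the time, the measured TCP pose, the force, the opening and the grip force at its end, in the units of the state.
- sense(): the state, without advancing time (a new reading comes with each control period).
- snapshot(name): name is "side" or "top"; returns the picture (384x512x3 uint8, red, green, blue); there is no depth.
- camera_info(name): a dict with "vertical_fov" (degrees; the focal length in pixels is half the picture's height over the tangent of half this angle, whatever the lens; pixels are square), "cx", "cy" (the principal point, pixels), "origin" and "rotation" of the camera in the world. Camera axes: x right, y up, looking along -z (the intrinsics and any distortion apply to the point x, -y, -z); pixel columns grow to the right and rows downward; lengths in mm; the calibration is good to about 2 mm. A picture is of the moment at which its call begins. camera_info takes no time and is no camera call.
- hand_in(): hands the job in; it is judged then, once.
The state is a dict: "time": time; "joint_pos": joint angles; "qd": joint speeds; "joint_efforts": joint torques, N m; "tool_pos": TCP position; "tcp_rot": TCP orientation; "ft_force": force on the tool from outside, world axes, zero at the start; "wrist_torque": the same for the moment, N m; "finger_gap": finger opening in mm; "grip_force": force on a finger pad.
Only numpy, scipy, OpenCV 4.12 (cv2) and the standard library are available. Lean on these libraries where they do the work, as an engineer would, in place of code of your own. Each camera call takes 0.05 s, during which the arm holds its last target. There are 200 camera calls.

TASK

First slide the fader on the control box all the way back to zero, the end stop at the thin end of the wedge scale. Then put every transformer coil into the well of the demagnetiser, flat on its floor and not stacked, and after that shut the lid fully. With the lid shut, slide the fader up to line up with the brass pointer, leave it there for three seconds, then slide it all the way back to zero and leave the other things on the bench alone.

Things in the scene. Friction and masses are not known exactly. Their poses are not given: they have to be found in the camera images.
- bay: Demagnetiser: cream steel case, fixed, 170 x 245 x 78 mm (its x, y, z), open on top. Origin: centre of its underside. The well inside is 160 mm in x and 235 mm in y (walls 5 mm), its floor 21 mm above the bench, the rim 78 mm above the bench. The lid's hinge runs along y at x = +85 mm.
- lid (a joint): Hinged lid of the demagnetiser, rad: 0 = shut flat on the rim, about 1.6 to 1.85 = standing open as found. Its stiff hinge stays where it is left; about 3 N at the free edge moves it. The lid is a plate 170 mm (from hinge to free edge) x 245 mm x 8 mm.
- lid_hinge (a point): Middle of the lid's hinge line, on the rim of the case (78.5 mm above the bench), at the underside of the lid. Turns with the lid: its -x axis runs from the hinge to the lid's free edge, its z axis out of the lid's outer face.
- lid_handle (a point): Middle of the steel bar handle on the lid's outer face: bar 100 mm long along the hinge direction, 140 mm from the hinge line, 35 mm off the face. When the lid stands open it is on the side away from the well.
- panel: Control box of the demagnetiser: cream, fixed, 130 x 220 x 45 mm (x, y, z), grey top. Origin: centre of its underside. The fader's aluminium track housing (40 x 170 x 14 mm) lies along its y axis on the top's middle; a printed black wedge scale along it at x about -30 mm is thin at zero (y = -60 mm) and wide at full strength (y = +60 mm).
- fader (a joint): Position of the fader along its track, m: 0 = zero (end stop), 0.12 = full strength. It moves along the control box's +y axis, its centre at y = joint - 0.06 there; about 2 N moves it and it stays where it is left.
- fader_top (a point): Centre of the top of the fader's black grip: 28 mm across the track, 20 mm along it, 40 mm tall below this point; its top is 99.5 mm above the bench.
- pointer: Flat brass pointer, 3 mm thick, on top of the control box beside the track (at x +28 to +57 mm of the box), its tip towards the track. Its axes are parallel to the control box's; its origin lies on the track's centre line level with the tip, so the fader is on the mark when fader_top has y = 0 in this frame. It does not move.
- coil1: Transformer coil: two black square flanges with a copper winding between, a block 36 x 36 x 40 mm (x, y, z), about 0.15 kg. Origin: its centre; stands on the bench at the start. May be absent.
- coil2: Transformer coil: two black square flanges with a copper winding between, a block 36 x 36 x 40 mm (x, y, z), about 0.15 kg. Origin: its centre; stands on the bench at the start. May be absent.
- coil3: Transformer coil: two black square flanges with a copper winding between, a block 36 x 36 x 40 mm (x, y, z), about 0.15 kg. Origin: its centre; stands on the bench at the start. May be absent.
- coil4: Transformer coil: two black square flanges with a copper winding between, a block 36 x 36 x 40 mm (x, y, z), about 0.15 kg. Origin: its centre; stands on the bench at the start. May be absent.
- coil5: Transformer coil: two black square flanges with a copper winding between, a block 36 x 36 x 40 mm (x, y, z), about 0.15 kg. Origin: its centre; stands on the bench at the start. May be absent.
- spool: Reel of copper wire with blue flanges standing on the bench, 84 mm across, 60 mm high; origin at its foot. Leave alone.
- driver: Screwdriver with black handle lying on the bench, about 0.2 m long. Leave alone.
- tape: Roll of yellow tape lying flat, 90 mm across, 19 mm high; origin at its underside. Leave alone.
Mind the look-alikes: they are no part of the job. Leave any blue or white look-alike of the coil1 alone.

How it is judged (in metres and radians):
On the way, in this order (a step that is already met when the one before it is completed fails the run):
1. the fader is slid back to zero (within 6 mm of the stop) (value of joint fader below 0.006 m), for 0.2 s.
2. every coil lies on the floor of the open well, with the fader at zero (x of coil1 in the frame of bay between -0.08 and 0.08 m and y of coil1 in the frame of bay between -0.1175 and 0.1175 m and z of coil1 in the frame of bay between 0.02 and 0.056 m and linear speed of each of coil1, coil2, coil3, coil4, coil5 below 0.05 m/s and x of coil2 in the frame of bay between -0.08 and 0.08 m and y of coil2 in the frame of bay between -0.1175 and 0.1175 m and z of coil2 in the frame of bay between 0.02 and 0.056 m and x of coil3 in the frame of bay between -0.08 and 0.08 m and y of coil3 in the frame of bay between -0.1175 and 0.1175 m and z of coil3 in the frame of bay between 0.02 and 0.056 m and x of coil4 in the frame of bay between -0.08 and 0.08 m and y of coil4 in the frame of bay between -0.1175 and 0.1175 m and z of coil4 in the frame of bay between 0.02 and 0.056 m and x of coil5 in the frame of bay between -0.08 and 0.08 m and y of coil5 in the frame of bay between -0.1175 and 0.1175 m and z of coil5 in the frame of bay between 0.02 and 0.056 m and value of joint fader below 0.006 m and value of joint lid above 1 rad), for 0.2 s.
3. the lid is shut over the coils, with the fader still at zero (x of coil1 in the frame of bay between -0.08 and 0.08 m and y of coil1 in the frame of bay between -0.1175 and 0.1175 m and z of coil1 in the frame of bay between 0.02 and 0.056 m and linear speed of each of coil1, coil2, coil3, coil4, coil5 below 0.05 m/s and x of coil2 in the frame of bay between -0.08 and 0.08 m and y of coil2 in the frame of bay between -0.1175 and 0.1175 m and z of coil2 in the frame of bay between 0.02 and 0.056 m and x of coil3 in the frame of bay between -0.08 and 0.08 m and y of coil3 in the frame of bay between -0.1175 and 0.1175 m and z of coil3 in the frame of bay between 0.02 and 0.056 m and x of coil4 in the frame of bay between -0.08 and 0.08 m and y of coil4 in the frame of bay between -0.1175 and 0.1175 m and z of coil4 in the frame of bay between 0.02 and 0.056 m and x of coil5 in the frame of bay between -0.08 and 0.08 m and y of coil5 in the frame of bay between -0.1175 and 0.1175 m and z of coil5 in the frame of bay between 0.02 and 0.056 m and value of joint fader below 0.006 m and value of joint lid below 0.04 rad), for 0.2 s.
4. with the lid shut, the fader stays level with the brass pointer, within 6 mm, for 2 s (value of joint lid below 0.04 rad and y of fader_top in the frame of pointer between -0.006 and 0.006 m), for 2 s.
5. the fader is slid back to zero, the lid still shut (value of joint lid below 0.04 rad and value of joint fader below 0.006 m), for 0.2 s.
At the end, for the whole second after the job is handed in: Every coil that is present lies at rest on the floor of the well (centre inside the walls and less than 35 mm above the floor), the lid is shut (within 0.04 rad) and the fader is at zero (within 6 mm of its stop) (all of step 5 and x of coil1 in the frame of bay between -0.08 and 0.08 m and y of coil1 in the frame of bay between -0.1175 and 0.1175 m and z of coil1 in the frame of bay between 0.02 and 0.056 m and linear speed of each of coil1, coil2, coil3, coil4, coil5 below 0.05 m/s and x of coil2 in the frame of bay between -0.08 and 0.08 m and y of coil2 in the frame of bay between -0.1175 and 0.1175 m and z of coil2 in the frame of bay between 0.02 and 0.056 m and x of coil3 in the frame of bay between -0.08 and 0.08 m and y of coil3 in the frame of bay between -0.1175 and 0.1175 m and z of coil3 in the frame of bay between 0.02 and 0.056 m and x of coil4 in the frame of bay between -0.08 and 0.08 m and y of coil4 in the frame of bay between -0.1175 and 0.1175 m and z of coil4 in the frame of bay between 0.02 and 0.056 m and x of coil5 in the frame of bay between -0.08 and 0.08 m and y of coil5 in the frame of bay between -0.1175 and 0.1175 m and z of coil5 in the frame of bay between 0.02 and 0.056 m); the robot touches nothing.
It fails at once if the wire reel is disturbed (moved more than 40 mm) (distance of spool from where it was at the start of the episode above 0.04 m).
It fails at once if the screwdriver is disturbed (moved more than 40 mm) (distance of driver from where it was at the start of the episode above 0.04 m).
It fails at once if the roll of tape is disturbed (moved more than 40 mm) (distance of tape from where it was at the start of the episode above 0.04 m).
Of coil1, coil2, coil3, coil4, coil5 only 3 to 5 are there at a start; the rules pass over those that are not, and their reading is None.
At some moment in a run one of coil1, coil2, coil3, coil4, coil5 may be knocked a few centimetres aside while the robot is not near it.
Once in a run the grip may slacken for a moment while it holds something.
It also fails if it takes over 208 s, if anything falls off the work surface, if the arm or the gripper's body presses on something with over 40 N, if the wrist force passes 120 N, or if a joint passes its speed limit or range.

## Working session

There is one attempt and no reset: what is moved stays moved. The work goes in short steps, Python scripts to look and compute and a tool call to move; the robot and the scene stay as the last step left them, time stands still between calls to the robot, and variables do not carry over. Pictures are saved under pics/ and viewed, at most 14 in all, crops included, and the job is handed in when it is done.

Besides the shell and the picture viewer there is one more tool, called after "Request:" as a command line: name --pt "numbers of a row" for each row, then --argument value for the rest. apply_moves: Moves the arm, as the interface text tells. Its arguments: {"type":"object","properties":{"deltas":{"type":"array"},"grip_force":{"type":"number"}},"required":["deltas"]}

```bash
mkdir -p pics
python3 - <<'E'
from bench import *
import cv2
for n in("side","top"):
    im=snapshot(n); cv2.imwrite(f"pics/{n}0.png",im[:,:,::-1]); print(n,camera_info(n))
print(sense())
E
```

```text
side {'vertical_fov': 48.09068055988293, 'cx': 249.6069398812114, 'cy': 199.95989323279647, 'origin': array([ 319.64214373, -949.99065904,  797.4217055 ]), 'rotation': array([ 54.61684001,   0.23147447, -13.31991372])}
top {'vertical_fov': 48.38753798794687, 'cx': 256.76145585890436, 'cy': 189.43648858913502, 'origin': array([ 292.5804291 ,    1.33120645, 1208.71579184]), 'rotation': array([ 1.25168093e+01,  3.10646487e-02, -8.72506325e+01])}
{'time': 0.1, 'joint_pos': array([ 6.36885213e+01,  7.51085554e+00,  8.53248544e+01,  1.37509467e-03,
        8.72618022e+01, -4.89220288e+00]), 'qd': array([ 0.09711053, -0.04865662, -0.00143568,  0.00203193, -0.0702798 ,
        0.0244508 ]), 'joint_efforts': array([ 1.21448058e-03, -5.70952678e+01, -5.01942086e+01, -2.30229871e-04,
        8.11863109e-03,  3.12158500e-05]), 'tool_pos': array([218.86140643, 558.13834496, 244.33114601]), 'tcp_rot': array([-1.79902960e+02, -9.68436672e-03,  1.58580649e+02]), 'ft_force': array([-0.99618345,  0.40866506, -0.20929875]), 'wrist_torque': array([ 0.02619403, -0.02435561, -0.02021082]), 'grip_force': 0.0, 'finger_gap': 85.38576852348913}
```

View pics/top0.png

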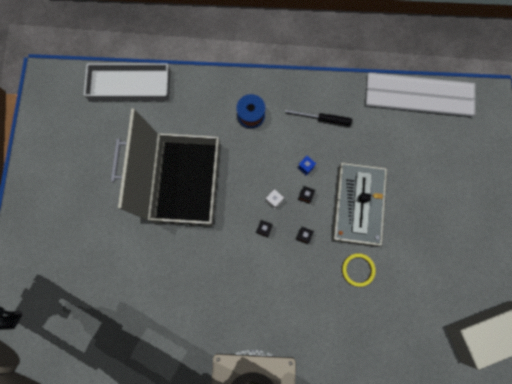

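View pics/side0.png

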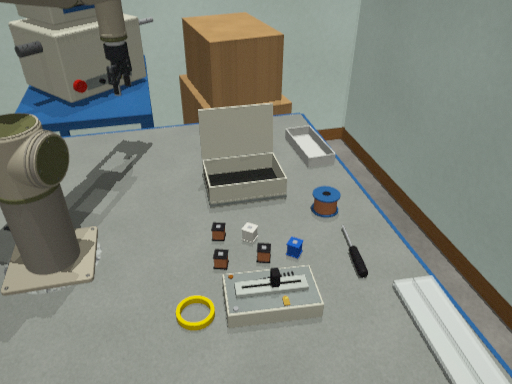

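Top view: three copper coils, at (307,194), (264,228) and (305,235). The look-alikes are blue at (307,165) and white at (275,199). The bay is at about (185,178), the panel at (361,203), the tape at (359,270), the reel at (251,110) and the driver at (320,118). The side view shows the same three copper coils at (218,232), (221,259) and (264,252). Next I'll check with close crops.

```bash
cat > h.py <<'E'
import numpy as np, cv2
from bench import *
from scipy.spatial.transform import Rotation as Ro
from scipy.optimize import least_squares
def cam(n):
    c=camera_info(n); f=192/np.tan(np.radians(c["vertical_fov"])/2)
    return np.array(c["origin"]),Ro.from_euler('xyz',c["rotation"],degrees=True).as_matrix(),f,c["cx"],c["cy"]
def proj(n,P):
    o,R,f,cx,cy=cam(n); q=(np.atleast_2d(P)-o)@R
    return np.c_[cx+f*q[:,0]/-q[:,2], cy-f*q[:,1]/-q[:,2]]
def ray(n,p):
    o,R,f,cx,cy=cam(n); return o,R@np.array([(p[0]-cx)/f,-(p[1]-cy)/f,-1])
def onz(n,p,z):
    o,d=ray(n,p); return o+d*(z-o[2])/d[2]
def tri(pt,ps):
    r=least_squares(lambda P:np.r_[proj("top",P)[0]-pt,proj("side",P)[0]-ps],onz("top",pt,30)); return r.x,np.abs(r.fun).max()
def crop(n,x,y,w,h,s,name):
    im=snapshot(n); cv2.imwrite(name,cv2.resize(im[y:y+h,x:x+w,::-1],None,fx=s,fy=s,interpolation=cv2.INTER_CUBIC))
E
python3 - <<'E'
from h import *
crop("top",240,145,155,120,5,"pics/t1.png")
crop("side",190,210,155,120,5,"pics/s1.png")
E
```

```text
(no output)
```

View pics/t1.png

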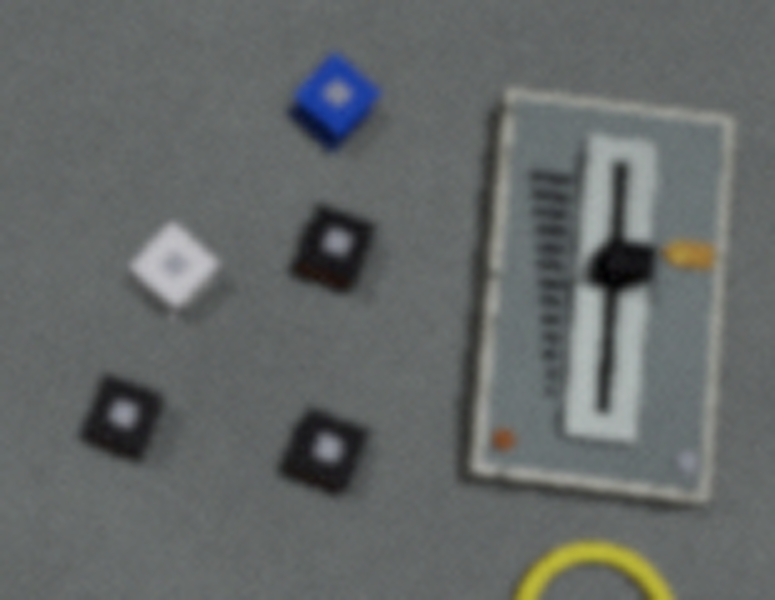

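View pics/s1.png

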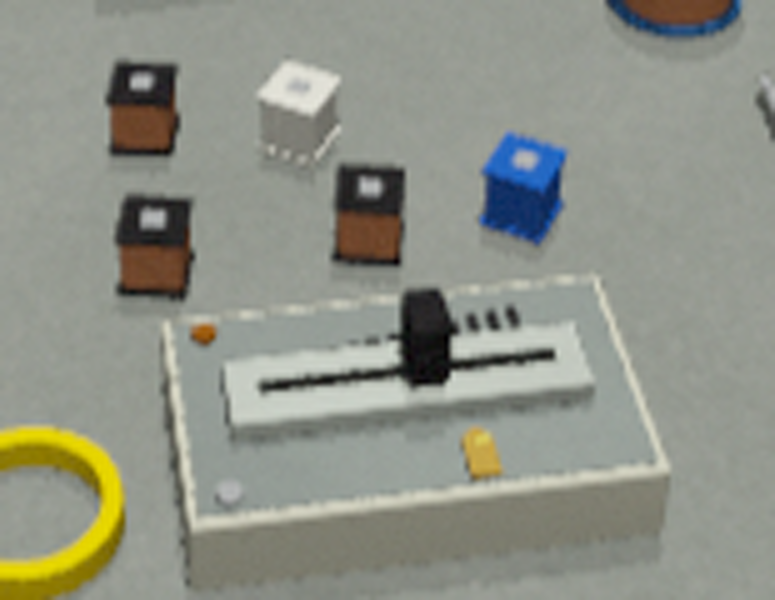

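The crops confirm it: three copper coils, with top centres in the t1 crop at A(337,242), B(124,414) and C(327,449). The fader is just below mid-track in the image at (620,265), and the pointer tip is at about (665,254). The thin end of the wedge is at the bottom, towards the robot.

Run:
```python
from h import *
a=snapshot("top")[95:240,105:230,::-1]; b=snapshot("side")[95:210,185:300,::-1]
s=cv2.resize(b,(460,460),interpolation=cv2.INTER_CUBIC)
a=cv2.resize(a,None,fx=4,fy=4,interpolation=cv2.INTER_CUBIC)[:, :]
c=np.zeros((580,800,3),np.uint8); c[:,:340]=a[:,:340] if 0 else a[:,160:500]; c[:460,340:800]=s
cv2.imwrite("pics/bay1.png",c)
def P(x,y): return 240+(x+.5)/5-.5,145+(y+.5)/5-.5
def S(x,y): return 190+(x+.5)/5-.5,210+(y+.5)/5-.5
for n,t,q in [("A",(337,242),(370,187)),("B",(124,414),(143,82)),("C",(327,449),(153,219)),("blue",(338,93),(525,159)),("white",(176,264),(299,86)),
 ("p1",(474,470),(165,322)),("p2",(508,92),(597,278)),("p3",(733,119),(668,468)),("p4",(708,498),(192,525)),("ptrtip",(665,254),(474,433)),("ptrend",(714,256),(489,474))]:
    X,e=tri(P(*t),S(*q)); print(n,X.round(1),round(e,2))
for n,pts in [("A",[(322,206),(374,218),(357,271),(300,255)]),("B",[(106,376),(162,388),(140,458),(82,440)]),("C",[(312,410),(368,424),(342,492),(284,472)])]:
    print(n,[onz("top",P(*p),40)[:2].round(1) for p in pts])
```

```text
A [ 549.  -126.6   38.3] 0.14
B [447.1 -11.7  38.6] 0.33
C [ 433.  -123.8   37.9] 0.25
blue [ 635.4 -125.2   39. ] 0.1
white [531.8 -37.   39.6] 0.11
p1 [ 424.9 -203.5   43. ] 0.3
p2 [ 640.9 -221.5   40.4] 0.34
p3 [ 629.6 -347.8   43.7] 0.17
p4 [ 414.6 -330.1   44.7] 0.07
ptrtip [ 550.  -308.3   44.8] 0.3
ptrend [ 549.1 -334.9   46.9] 0.11
A [array([ 568.5, -117.5]), array([ 563. , -146.8]), array([ 532.2, -137.9]), array([ 539.8, -105.9])]
B [array([466.6,  -0.8]), array([461.4, -32. ]), array([422.3, -21.5]), array([430.6,  10.7])]
C [array([ 453.2, -114.8]), array([ 446.9, -145.7]), array([ 409. , -132.2]), array([ 418.4, -100.4])]
```

View pics/bay1.png

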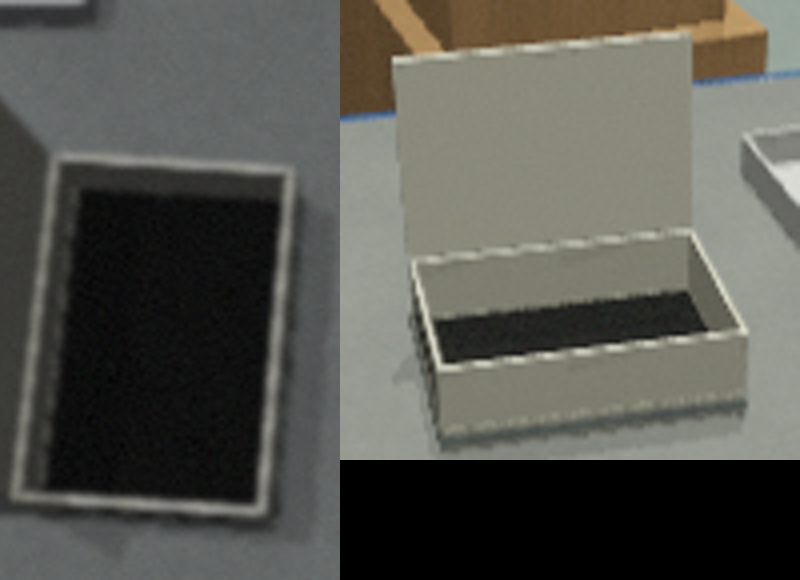

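Bay crop: the rim corners are clear, the lid stands open with its hinge on the image-left side (world +y), and the well is empty. Now I'll fit the box poses.

Run:
```python
from h import *
h=lambda v:v-.375
T=lambda x,y:(h(145+x/4),h(95+y/4)); S=lambda x,y:(h(185+(x-340)/4),h(95+y/4))
P=lambda x,y:(240+(x+.5)/5-.5,145+(y+.5)/5-.5); Q=lambda x,y:(190+(x+.5)/5-.5,210+(y+.5)/5-.5)
def fit(L,W,z,tp,sp,yaw0,c0):
    loc=np.array([[L/2,W/2],[-L/2,W/2],[-L/2,-W/2],[L/2,-W/2]])
    def f(v):
        c,s=np.cos(v[2]),np.sin(v[2]); X=np.c_[loc@np.array([[c,s],[-s,c]])+v[:2],np.full(4,v[3])]
        return np.r_[(proj("top",X)-tp).ravel(),(proj("side",X)-sp).ravel()]
    r=least_squares(f,[*c0,np.radians(yaw0),z],x_scale=[100,100,1,50]); print(r.x[:2].round(1),np.degrees(r.x[2]).round(2),r.x[3].round(1),np.abs(r.fun).max().round(2)); return r.x
# bay: +x->world +y, so yaw ~90, +y -> world -x ; corners (+,+)= hinge,near ; (-,+)= near,right
b=fit(170,245,78,[T(10,497),T(265,513),T(293,168),T(53,155)],[S(413,262),S(437,368),S(747,333),S(692,230)],90,(520,150))
# panel: +x->world -y, +y->+x: (+,+)=p3,(-,+)=p2,(-,-)=p1,(+,-)=p4
p=fit(130,220,45,[P(733,119),P(508,92),P(474,470),P(708,498)],[Q(668,468),Q(597,278),Q(165,322),Q(192,525)],-95,(530,-280))
def w(fr,x,y,z): c,s=np.cos(fr[2]),np.sin(fr[2]); return np.array([fr[0]+c*x-s*y,fr[1]+s*x+c*y,z])
for n,X in [("lidL",tri(T(-160+0+10,300),S(393,57))[0])]: pass
for a in (0,.03,.06,.09,.12):
    X=w(p,0,a-.06 if 0 else (a-.06)*1000,99.5); print(a,X.round(1),proj("top",X).round(1),proj("side",X).round(1))
def loc(fr,X): c,s=np.cos(fr[2]),np.sin(fr[2]); d=X[:2]-fr[:2]; return np.array([c*d[0]+s*d[1],-s*d[0]+c*d[1]])
print("ptr",loc(p,onz("top",P(665,254),46.5)),loc(p,onz("top",P(714,256),46.5)),loc(p,onz("side",Q(474,433),46.5)),loc(p,onz("side",Q(489,474),46.5)))
print("fader side",loc(p,onz("side",Q(427,297),99.5)), "top base?",loc(p,onz("top",P(620,265),90)))
for th in (1.6,1.7,1.85):
    for y in (-122,122): X=w(b,85-170*np.cos(th),y,78.5+170*np.sin(th)); print(th,y,X.round(),proj("side",X).round(1),proj("top",X).round(1))
print(S(393,57),S(690,33)); np.save("bp.npy",[b,p])
```

```text
[570.  216.1] 89.03 74.8 1.16
[ 527.7 -275.2] -94.78 42.2 1.19
0 [ 468.  -270.2   99.5] [[363.9 220.8]] [[245.4 273.6]]
0.03 [ 497.8 -272.7   99.5] [[364.8 209.6]] [[258.5 272.2]]
0.06 [ 527.7 -275.2   99.5] [[365.7 198.5]] [[271.5 270.7]]
0.09 [ 557.6 -277.7   99.5] [[366.5 187.5]] [[284.5 269.3]]
0.12 [ 587.5 -280.2   99.5] [[367.4 176.7]] [[297.3 267.9]]
ptr [30.66954938 23.61101626] [57.72057099 26.04141917] [32.53366923 25.07552107] [57.22646405 26.56608147]
fader side [-4.21792876  8.85456694] top base? [-3.44104837  3.95314451]
1.6 -122 [694. 304. 248.] [[273.6 103.8]] [[139.2 107.5]]
1.6 122 [450. 308. 248.] [[197.9 110.7]] [[125.9 207.3]]
1.7 -122 [694. 321. 247.] [[272.2 102.1]] [[132.4 107.3]]
1.7 122 [450. 325. 247.] [[197.3 109. ]] [[118.8 206.9]]
1.85 -122 [694. 346. 242.] [[270.3 100.7]] [[122.8 107.6]]
1.85 122 [450. 350. 242.] [[196.5 107.4]] [[108.7 206.6]]
(197.875, 108.875) (272.125, 102.875)
```

```bash
cat > g.py <<'E'
import sys; from h import *
# usage: g.py x y z [yaw] ... : chained goals from the current pose; prints total units and per-row values
a=[float(v) for v in sys.argv[1:]]; s=sense(); p=np.array(s["tool_pos"]); R=Ro.from_euler('xyz',s["tcp_rot"],degrees=True)
print("t",round(s["time"],2),"pos",p.round(1),"rot",np.round(s["tcp_rot"],2),"gap",round(s["finger_gap"],1),"grip",s["grip_force"],"F",np.round(s["ft_force"],1))
for i in range(0,len(a),4):
    g=np.array(a[i:i+3]); G=Ro.from_euler('xyz',[180,0,a[i+3]],degrees=True)
    u=R.inv().apply(g-p)/30; r=(R.inv()*G).as_rotvec()/.08; k=max(1,int(np.ceil(max(np.abs(u).max(),np.abs(r).max()))))
    print(g,"units",u.round(2),"turn",r.round(2),"| rows",k,(u/k).round(3),(r/k).round(3)); p=g; R=R if 0 else G
E
python3 g.py 219 558 245 175.2 400 0 245 175.2 498 -273 200 175.2
```

```text
t 0.3 pos [219.  558.4 244.9] rot [-179.96   -0.    158.58] gap 85.5 grip 0.0 F [-0.4 -0.  -0.2]
[219. 558. 245.] units [-0.   -0.01 -0.  ] turn [-0.01 -0.   -3.63] | rows 4 [-0.001 -0.003 -0.001] [-0.002 -0.    -0.906]
[400.   0. 245.] units [ -7.57 -18.03  -0.  ] turn [0. 0. 0.] | rows 19 [-0.398 -0.949 -0.   ] [0. 0. 0.]
[ 498. -273.  200.] units [-4.02 -8.79  1.5 ] turn [0. 0. 0.] | rows 9 [-0.446 -0.977  0.167] [0. 0. 0.]
```

Request:
apply_moves --pt "0 0 0 0 0 -0.9 1" --pt "0 0 0 0 0 -0.9 1" --pt "0 0 0 0 0 -0.9 1" --pt "0 0 0 0 0 -0.93 1"

```text
time: 0.8
tool_pos: [219.0, 558.5, 245.2]
tcp_rot: [-180.0, -0.0, 175.4]
ft_force: [0.2, -0.1, 0.4]
finger_gap: 85.2
grip_force: 0.0
```

Request:
apply_moves --pt "-0.4 -0.95 0 0 0 0 1" --pt "-0.4 -0.95 0 0 0 0 1" --pt "-0.4 -0.95 0 0 0 0 1" --pt "-0.4 -0.95 0 0 0 0 1" --pt "-0.4 -0.95 0 0 0 0 1" --pt "-0.4 -0.95 0 0 0 0 1" --pt "-0.4 -0.95 0 0 0 0 1" --pt "-0.4 -0.95 0 0 0 0 1"

```text
time: 1.8
tool_pos: [295.9, 322.4, 245.3]
tcp_rot: [180.0, 0.0, 175.2]
ft_force: [0.5, 0.4, -0.1]
finger_gap: 85.0
grip_force: 0.0
```

Request:
apply_moves --pt "-0.4 -0.95 0 0 0 0 1" --pt "-0.4 -0.95 0 0 0 0 1" --pt "-0.4 -0.95 0 0 0 0 1" --pt "-0.4 -0.95 0 0 0 0 1" --pt "-0.4 -0.95 0 0 0 0 1" --pt "-0.4 -0.95 0 0 0 0 1" --pt "-0.4 -0.95 0 0 0 0 1" --pt "-0.4 -0.95 0 0 0 0 1"

```text
time: 2.8
tool_pos: [372.6, 87.2, 245.4]
tcp_rot: [180.0, 0.0, 175.2]
ft_force: [0.8, 0.6, 0.1]
finger_gap: 85.3
grip_force: 0.0
```

```bash
python3 g.py 534.7 -275.8 200 175.2 534.7 -275.8 84 175.2
```

```text
t 2.8 pos [372.6  87.2 245.4] rot [1.7999e+02 3.0000e-02 1.7522e+02] gap 85.3 grip 0.0 F [0.8 0.6 0.1]
[ 534.7 -275.8  200. ] units [ -6.39 -11.61   1.52] turn [0.   0.01 0.  ] | rows 12 [-0.533 -0.967  0.126] [0.    0.001 0.   ]
[ 534.7 -275.8   84. ] units [ 0.   -0.    3.87] turn [0. 0. 0.] | rows 4 [ 0.    -0.     0.967] [0. 0. 0.]
```

Request:
apply_moves --pt "-0.54 -0.97 0 0 0 0 1" --pt "-0.54 -0.97 0 0 0 0 1" --pt "-0.53 -0.97 0 0 0 0 1" --pt "-0.53 -0.97 0 0 0 0 1" --pt "-0.53 -0.97 0 0 0 0 1" --pt "-0.53 -0.97 0 0 0 0 1" --pt "-0.53 -0.97 0 0 0 0 1" --pt "-0.53 -0.97 0 0 0 0 1"

```text
time: 3.8
tool_pos: [480.7, -155.5, 245.3]
tcp_rot: [180.0, 0.0, 175.2]
ft_force: [-1.0, -0.1, -0.3]
finger_gap: 85.4
grip_force: 0.0
```

Request:
apply_moves --pt "-0.53 -0.97 0 0 0 0 1" --pt "-0.53 -0.97 0 0 0 0 1" --pt "-0.53 -0.96 0 0 0 0 1" --pt "-0.53 -0.96 0 0 0 0 0.7" --pt "0 0 0.5 0 0 0 0.7" --pt "0 0 0.5 0 0 0 0.7" --pt "0 0 0 0 0 0 0.7"

```text
time: 4.68
tool_pos: [532.8, -273.5, 212.7]
tcp_rot: [179.9, -0.2, 175.3]
ft_force: [-0.5, 0.4, 0.5]
finger_gap: 60.0
grip_force: 0.0
```

```bash
python3 g.py 534.7 -275.8 84 175.2; python3 -c "
from h import *
crop('side',190,180,155,150,4,'pics/s2.png')"
```

```text
t 4.67 pos [ 532.8 -273.5  212.7] rot [179.87  -0.22 175.27] gap 60.0 grip 0.0 F [-0.5  0.4  0.5]
[ 534.7 -275.8   84. ] units [-0.09 -0.08  4.29] turn [ 0.03 -0.05  0.01] | rows 5 [-0.018 -0.016  0.858] [ 0.006 -0.01   0.003]
```

View pics/s2.png

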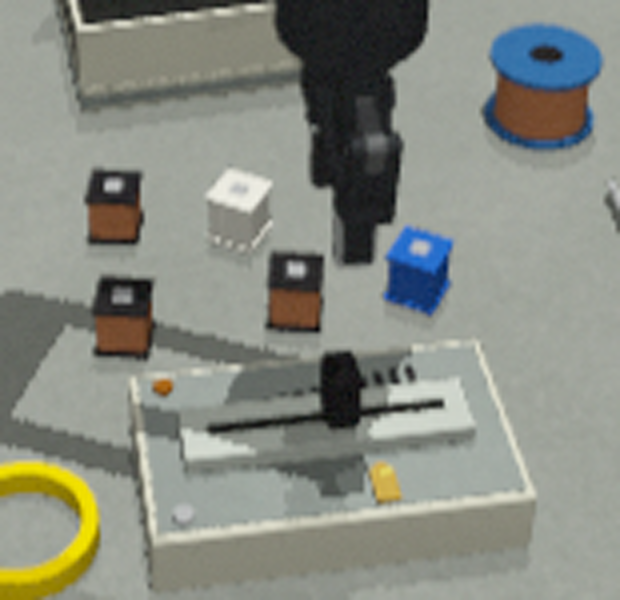

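The fingers are above the fader (fader top at crop (340,362)), and the target projects to x≈338, so I'll descend.

Request:
apply_moves --pt "0 0 0.86 0 0 0 0.7" --pt "0 0 0.86 0 0 0 0.7" --pt "0 0 0.86 0 0 0 0.7" --pt "0 0 0.86 0 0 0 0.7" --pt "0 0 0.86 0 0 0 0.7" --pt "0 0 0 0 0 0 0.7" --pt "0 0 0 0 0 0 0.35" --grip_force 25

```text
time: 5.6
tool_pos: [534.9, -275.3, 87.9]
tcp_rot: [-180.0, 0.1, 175.2]
ft_force: [-0.4, -0.2, 0.7]
finger_gap: 42.6
grip_force: 0.0
```

Request:
apply_moves --pt "0 0 0 0 0 0 0" --pt "0 0 0 0 0 0 0" --pt "0 0 0 0 0 0 0"

```text
time: 5.98
tool_pos: [535.3, -275.8, 88.5]
tcp_rot: [-179.9, 0.2, 175.2]
ft_force: [-0.6, 1.6, 7.0]
finger_gap: 27.4
grip_force: 29.3
```

```bash
python3 g.py 468 -270.2 82 175.2
```

```text
t 5.97 pos [ 535.3 -275.8   88.5] rot [-1.7992e+02  1.7000e-01  1.7522e+02] gap 27.4 grip 29.308364689350128 F [-0.6  1.6  7. ]
[ 468.  -270.2   82. ] units [2.25 0.   0.21] turn [-0.02  0.04  0.  ] | rows 3 [0.75 0.   0.07] [-0.006  0.012  0.002]
```

Request:
apply_moves --pt "0.35 0 0 0 0 0 0" --pt "0.35 0 0 0 0 0 0" --pt "0.35 0 0 0 0 0 0" --pt "0.35 0 0 0 0 0 0" --pt "0.35 0 0 0 0 0 0" --pt "0.2 0 0 0 0 0 0" --pt "0.1 0 0 0 0 0 0"

```text
time: 6.85
tool_pos: [473.9, -270.8, 88.4]
tcp_rot: [-179.9, 0.2, 175.2]
ft_force: [1.0, 0.5, 5.5]
finger_gap: 27.5
grip_force: 29.4
```

Request:
apply_moves --pt "0.1 0 0 0 0 0 0" --pt "0.1 0 0 0 0 0 0"

```text
time: 7.1
tool_pos: [468.1, -270.4, 88.4]
tcp_rot: [-179.9, 0.2, 175.2]
ft_force: [0.8, 0.3, 7.5]
finger_gap: 27.4
grip_force: 29.4
```

Request:
apply_moves --pt "0.07 0 0 0 0 0 0" --pt "0.07 0 0 0 0 0 0" --pt "0 0 0 0 0 0 0"

```text
time: 7.48
tool_pos: [467.0, -270.3, 88.5]
tcp_rot: [-179.8, 0.6, 175.2]
ft_force: [19.1, -2.1, -6.9]
finger_gap: 27.3
grip_force: 27.6
```

Request:
apply_moves --pt "0.07 0 0 0 0 0 0" --pt "0.07 0 0 0 0 0 0" --pt "0 0 0 0 0 0 0"

```text
time: 7.85
tool_pos: [465.3, -270.2, 88.9]
tcp_rot: [-179.8, 0.9, 175.2]
ft_force: [34.0, -3.5, -16.6]
finger_gap: 27.5
grip_force: 26.0
```

Request:
apply_moves --pt "-0.08 0 0 0 0 0 0" --pt "0 0 0 0 0 0 0.7" --pt "0 0 0 0 0 0 0.7" --pt "0 0 0 0 0 0 0.7" --pt "0 0 -0.8 0 0 0 0.7" --pt "0 0 -0.8 0 0 0 0.7" --pt "0 0 -0.8 0 0 0 0.7"

```text
time: 8.72
tool_pos: [460.4, -269.0, 158.8]
tcp_rot: [180.0, -0.0, 175.2]
ft_force: [0.7, 0.5, 0.5]
finger_gap: 59.6
grip_force: 0.0
```

```bash
python3 g.py  433 -124.5 100 166 433 -124.5 22 166; python3 -c "
from h import *
crop('top',240,130,155,120,5,'pics/t2.png')"
```

```text
t 8.72 pos [ 460.4 -269.   158.8] rot [ 1.7998e+02 -4.0000e-02  1.7521e+02] gap 59.6 grip 0.0 F [0.7 0.5 0.5]
[ 433.  -124.5  100. ] units [1.31 4.72 1.96] turn [ 0.   -0.01  2.01] | rows 5 [0.262 0.944 0.392] [ 0.001 -0.002  0.402]
[ 433.  -124.5   22. ] units [ 0.  -0.   2.6] turn [0. 0. 0.] | rows 3 [ 0.    -0.     0.867] [0. 0. 0.]
```

View pics/t2.png

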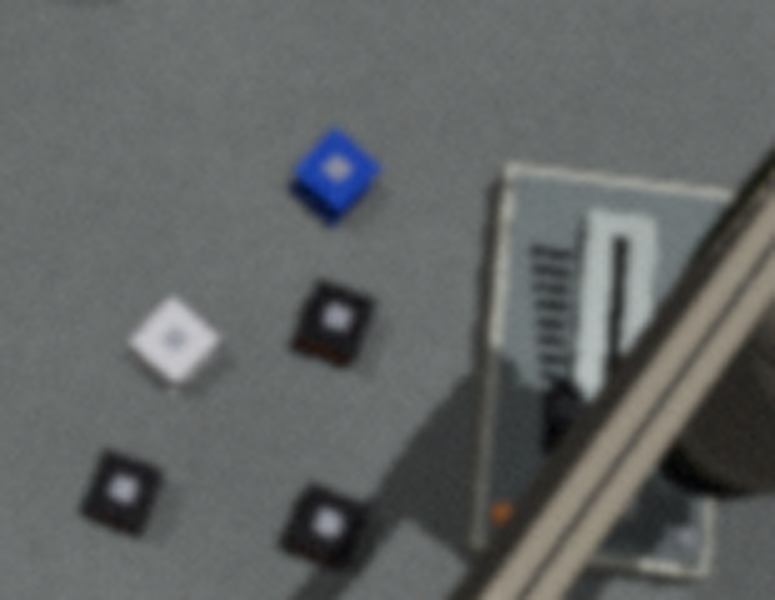

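The coils haven't moved (C at crop (325,523)). Going to C.

Request:
apply_moves --pt "0.26 0.94 0.3 0 0 0 0.7" --pt "0.26 0.94 0.3 0 0 0 0.7" --pt "0.26 0.94 0.4 0 0 0 0.7" --pt "0.26 0.95 0.4 0 0 0 0.7" --pt "0.27 0.95 0.4 0 0 0 0.7" --pt "0 0 0.1 0 0 0.7 0.7" --pt "0 0 0.1 0 0 0.7 0.7" --pt "0 0 0 0 0 0.6 0.7"

```text
time: 9.78
tool_pos: [432.9, -124.4, 97.6]
tcp_rot: [180.0, -0.1, 166.0]
ft_force: [-1.3, -0.5, -0.3]
finger_gap: 59.7
grip_force: 0.0
```

```bash
python3 g.py   433 -124.5 22 166; python3 -c "
from h import *
crop('side',180,170,155,120,5,'pics/s3.png')"
```

```text
t 9.78 pos [ 432.9 -124.4   97.6] rot [ 1.8000e+02 -6.0000e-02  1.6596e+02] gap 59.7 grip 0.0 F [-1.3 -0.5 -0.3]
[ 433.  -124.5   22. ] units [-0.01 -0.    2.52] turn [ 0.   -0.01 -0.01] | rows 3 [-0.002 -0.001  0.84 ] [ 0.    -0.004 -0.003]
```

View pics/s3.png

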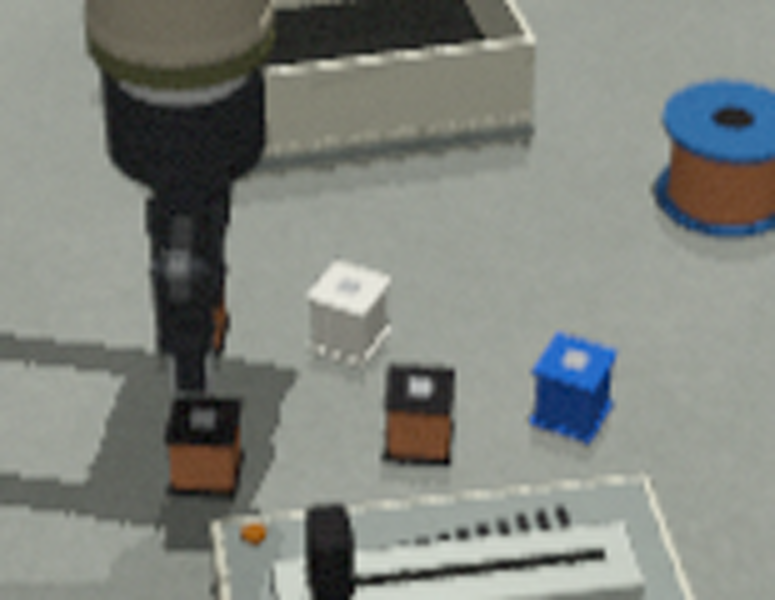

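Side crop: the gripper is above coil C (203,418), and the fader sits at the zero end (330,545). Descend and grip.

Request:
apply_moves --pt "0 0 0.86 0 0 0 0.7" --pt "0 0 0.86 0 0 0 0.7" --pt "0 0 0.86 0 0 0 0.7" --pt "0 0 0 0 0 0 0.7" --pt "0 0 0 0 0 0 0.3" --pt "0 0 0 0 0 0 0" --pt "0 0 0 0 0 0 0" --pt "0 0 0 0 0 0 0" --grip_force 40

```text
time: 10.82
tool_pos: [434.6, -125.1, 22.2]
tcp_rot: [-180.0, 0.1, 166.1]
ft_force: [-1.6, 0.9, 7.6]
finger_gap: 36.4
grip_force: 39.3
```

```bash
python3 g.py  433 -124.5 150 166 500 195 150 166 500 195 46 166
```

```text
t 10.82 pos [ 434.6 -125.1   22.2] rot [-1.7998e+02  1.3000e-01  1.6606e+02] gap 36.4 grip 39.34052137658 F [-1.6  0.9  7.6]
[ 433.  -124.5  150. ] units [ 0.05  0.01 -4.26] turn [-0.    0.03  0.01] | rows 5 [ 0.009  0.001 -0.852] [-0.001  0.006  0.003]
[500. 195. 150.] units [ 0.41 10.87  0.  ] turn [0. 0. 0.] | rows 11 [0.037 0.989 0.   ] [0. 0. 0.]
[500. 195.  46.] units [ 0.   -0.    3.47] turn [0. 0. 0.] | rows 4 [ 0.    -0.     0.867] [0. 0. 0.]
```

Request:
apply_moves --pt "0 0 -0.85 0 0 0 0" --pt "0 0 -0.85 0 0 0 0" --pt "0 0 -0.85 0 0 0 0" --pt "0 0 -0.85 0 0 0 0" --pt "0 0 -0.85 0 0 0 0"

```text
time: 11.45
tool_pos: [433.3, -124.5, 149.2]
tcp_rot: [-180.0, -0.0, 166.1]
ft_force: [1.3, -0.6, -2.0]
finger_gap: 36.0
grip_force: 39.1
```

Request:
apply_moves --pt "0.04 0.9 0 0 0 0 0" --pt "0.04 0.9 0 0 0 0 0" --pt "0.04 0.9 0 0 0 0 0" --pt "0.04 0.9 0 0 0 0 0" --pt "0.04 0.9 0 0 0 0 0" --pt "0.04 0.9 0 0 0 0 0" --pt "0.04 0.9 0 0 0 0 0" --pt "0.04 0.9 0 0 0 0 0"

```text
time: 12.45
tool_pos: [476.1, 88.2, 148.3]
tcp_rot: [-180.0, -0.0, 166.1]
ft_force: [1.1, -0.3, -1.6]
finger_gap: 36.0
grip_force: 39.2
```

```bash
python3 g.py 500 195 150 166 500 195 46 166
```

```text
t 12.45 pos [476.1  88.2 148.3] rot [-1.8000e+02 -1.0000e-02  1.6606e+02] gap 36.0 grip 39.20738976448774 F [ 1.1 -0.3 -1.6]
[500. 195. 150.] units [ 0.09  3.65 -0.06] turn [-0.   -0.    0.01] | rows 4 [ 0.021  0.912 -0.014] [-0.    -0.     0.003]
[500. 195.  46.] units [ 0.   -0.    3.47] turn [0. 0. 0.] | rows 4 [ 0.    -0.     0.867] [0. 0. 0.]
```

Request:
apply_moves --pt "0.02 0.91 0 0 0 0 0" --pt "0.02 0.91 0 0 0 0 0" --pt "0.02 0.91 0 0 0 0 0" --pt "0.02 0.91 0 0 0 0 0" --pt "0 0 0.8 0 0 0 0" --pt "0 0 0.8 0 0 0 0" --pt "0 0 0.8 0 0 0 0" --pt "0 0 0.8 0 0 0 0"

```text
time: 13.45
tool_pos: [500.0, 193.9, 51.6]
tcp_rot: [-180.0, -0.0, 166.1]
ft_force: [-0.1, 0.3, -2.4]
finger_gap: 36.3
grip_force: 39.2
```

Request:
apply_moves --pt "0 0 0.1 0 0 0 0" --pt "0 0 0.1 0 0 0 0" --pt "0 0 0 0 0 0 0"

```text
time: 13.82
tool_pos: [500.9, 194.0, 47.4]
tcp_rot: [180.0, 0.1, 166.1]
ft_force: [0.1, -1.2, -1.8]
finger_gap: 36.1
grip_force: 39.2
```

Request:
apply_moves --pt "0 0 0.08 0 0 0 0" --pt "0 0 0 0 0 0 0"

```text
time: 14.08
tool_pos: [500.4, 193.9, 44.3]
tcp_rot: [180.0, 0.0, 166.1]
ft_force: [0.0, 0.1, -2.0]
finger_gap: 36.3
grip_force: 39.2
```

Request:
apply_moves --pt "0 0 0 0 0 0 0.3" --pt "0 0 0 0 0 0 0.6" --pt "0 0 0 0 0 0 0.7" --pt "0 0 -0.5 0 0 0 0.7" --pt "0 0 -0.9 0 0 0 0.7" --pt "0 0 -0.9 0 0 0 0.7"

```text
time: 14.82
tool_pos: [500.4, 193.9, 114.8]
tcp_rot: [180.0, 0.0, 166.1]
ft_force: [-0.6, -0.3, 0.2]
finger_gap: 60.2
grip_force: 0.0
```

```bash
python3 g.py 500 195 125 166 447.3 -12 110 168 447.3 -12 22 168; python3 -c "
from h import *
crop('top',105,95,235,180,3,'pics/t3.png')"
```

```text
t 14.82 pos [500.4 193.9 114.8] rot [1.7998e+02 3.0000e-02 1.6606e+02] gap 60.2 grip 0.0 F [-0.6 -0.3  0.2]
[500. 195. 125.] units [ 0.02  0.03 -0.34] turn [0.   0.01 0.01] | rows 1 [ 0.023  0.032 -0.339] [0.004 0.007 0.012]
[447.3 -12.  110. ] units [ 0.04 -7.12  0.5 ] turn [-0.    0.   -0.44] | rows 8 [ 0.004 -0.89   0.062] [-0.     0.    -0.055]
[447.3 -12.   22. ] units [-0.   -0.    2.93] turn [0. 0. 0.] | rows 3 [-0.    -0.     0.978] [0. 0. 0.]
```

View pics/t3.png

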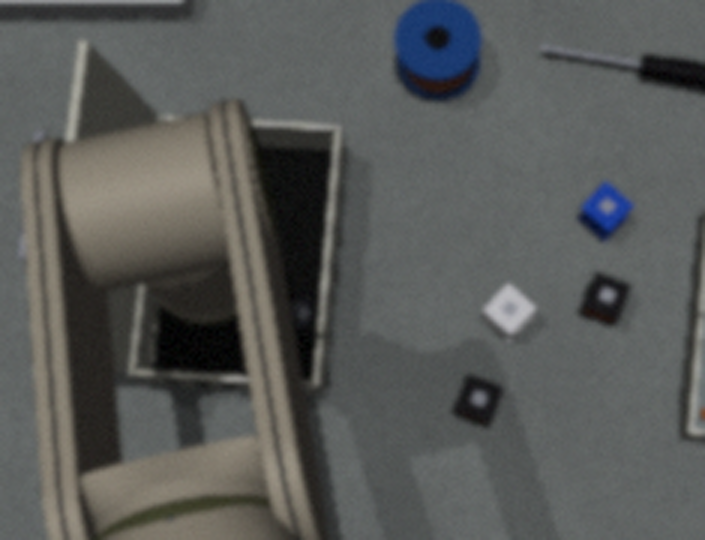

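Top crop: coil C is in the well (grey cap at (303,313)), B is still at (479,399) and A at (607,296). On to B.

Request:
apply_moves --pt "0 0 -0.3 0 0 0 0.7" --pt "0.03 -0.9 0 0 0 0 0.7" --pt "0.03 -0.9 0 0 0 0 0.7" --pt "0.03 -0.9 0 0 0 0 0.7" --pt "0 -0.9 0 0 0 0 0.7" --pt "0 -0.9 0 0 0 0 0.7" --pt "0 -0.9 0 0 0 0 0.7" --pt "0 -0.85 0 0 0 0 0.7"

```text
time: 15.88
tool_pos: [451.7, 11.7, 121.7]
tcp_rot: [-180.0, -0.1, 166.1]
ft_force: [-0.2, 0.2, -0.0]
finger_gap: 59.6
grip_force: 0.0
```

Request:
apply_moves --pt "0 -0.84 0.5 0 0 0 0.7" --pt "0 0 0 0 0 -0.45 0.7"

```text
time: 16.12
tool_pos: [444.8, -12.9, 105.6]
tcp_rot: [-180.0, -0.2, 168.1]
ft_force: [-0.6, -0.0, 0.9]
finger_gap: 59.8
grip_force: 0.0
```

```bash
python3 g.py 447.3 -12 22 168 447.3 -12 150 168 570 195 150 168
```

```text
t 16.12 pos [444.8 -12.9 105.6] rot [-179.98   -0.18  168.07] gap 59.8 grip 0.0 F [-0.6 -0.   0.9]
[447.3 -12.   22. ] units [-0.09  0.05  2.79] turn [-0.01 -0.04  0.01] | rows 3 [-0.029  0.016  0.929] [-0.002 -0.013  0.005]
[447.3 -12.  150. ] units [ 0.    0.   -4.27] turn [0. 0. 0.] | rows 5 [ 0.     0.    -0.853] [0. 0. 0.]
[570. 195. 150.] units [-2.57  7.6   0.  ] turn [0. 0. 0.] | rows 8 [-0.321  0.95   0.   ] [0. 0. 0.]
```

Request:
apply_moves --pt "-0.06 0.03 0.9 0 0 0 0.7" --pt "0 0 0.9 0 0 0 0.7" --pt "0 0 0.95 0 0 0 0.7" --pt "0 0 0 0 0 0 0.7" --pt "0 0 0 0 0 0 0.3" --pt "0 0 0 0 0 0 0" --pt "0 0 0 0 0 0 0" --pt "0 0 0 0 0 0 0"

```text
time: 17.12
tool_pos: [449.7, -11.4, 26.1]
tcp_rot: [180.0, 0.2, 168.1]
ft_force: [-1.5, 1.8, 6.8]
finger_gap: 36.3
grip_force: 38.7
```

Request:
apply_moves --pt "0 0 -0.85 0 0 0 0" --pt "0 0 -0.85 0 0 0 0" --pt "0 0 -0.85 0 0 0 0" --pt "0 0 -0.85 0 0 0 0" --pt "0 0 -0.85 0 0 0 0"

```text
time: 17.75
tool_pos: [448.1, -11.4, 153.1]
tcp_rot: [-180.0, 0.0, 168.1]
ft_force: [0.7, -0.0, -2.1]
finger_gap: 36.5
grip_force: 38.9
```

```bash
python3 g.py 570 195 150 168
```

```text
t 17.75 pos [448.1 -11.4 153.1] rot [-1.8000e+02  2.0000e-02  1.6811e+02] gap 36.5 grip 38.87417474761605 F [ 0.7 -0.  -2.1]
[570. 195. 150.] units [-2.56  7.57  0.1 ] turn [-0.    0.    0.02] | rows 8 [-0.32   0.946  0.013] [-0.     0.     0.003]
```

Request:
apply_moves --pt "-0.32 0.95 0 0 0 0 0" --pt "-0.32 0.95 0 0 0 0 0" --pt "-0.32 0.95 0 0 0 0 0" --pt "-0.32 0.95 0 0 0 0 0" --pt "-0.32 0.95 0 0 0 0 0" --pt "-0.32 0.95 0 0 0 0 0" --pt "-0.32 0.95 0 0 0 0 0" --pt "-0.32 0.94 0 0 0 0 0"

```text
time: 18.75
tool_pos: [570.6, 196.4, 152.1]
tcp_rot: [-180.0, -0.0, 168.1]
ft_force: [-0.2, -0.9, -2.0]
finger_gap: 36.1
grip_force: 38.9
```

Request:
apply_moves --pt "0 0 0.8 0 0 0 0" --pt "0 0 0.8 0 0 0 0" --pt "0 0 0.8 0 0 0 0" --pt "0 0 0.8 0 0 0 0" --pt "0 0 0.3 0 0 0 0" --pt "0 0 0 0 0 0 0" --pt "0 0 0 0 0 0 0"

```text
time: 19.62
tool_pos: [570.7, 195.6, 47.6]
tcp_rot: [180.0, 0.0, 168.1]
ft_force: [-0.8, 0.9, -1.8]
finger_gap: 36.1
grip_force: 39.1
```

Request:
apply_moves --pt "0 0 0 0 0 0 0.3" --pt "0 0 0 0 0 0 0.6" --pt "0 0 0 0 0 0 0.7" --pt "0 0 -0.5 0 0 0 0.7" --pt "0 0 -0.9 0 0 0 0.7" --pt "0 0 -0.9 0 0 0 0.7" --pt "0 0 -0.2 0 0 0 0.7"

```text
time: 20.5
tool_pos: [572.3, 196.1, 125.6]
tcp_rot: [179.9, 0.3, 168.1]
ft_force: [0.8, -0.7, 0.6]
finger_gap: 59.7
grip_force: 0.0
```

```bash
python3 g.py 549.5 -127 122 168 549.5 -127 22 167; python3 -c "
from h import *
crop('side',180,130,160,170,3.5,'pics/s4.png')"
```

```text
t 20.5 pos [572.3 196.1 125.6] rot [179.86   0.28 168.12] gap 59.7 grip 0.0 F [ 0.8 -0.7  0.6]
[ 549.5 -127.   122. ] units [ -1.47 -10.7    0.1 ] turn [0.03 0.06 0.03] | rows 11 [-0.134 -0.972  0.009] [0.003 0.006 0.002]
[ 549.5 -127.    22. ] units [-0.   -0.    3.33] turn [ 0.   -0.    0.22] | rows 4 [-0.    -0.     0.833] [ 0.    -0.     0.055]
```

View pics/s4.png

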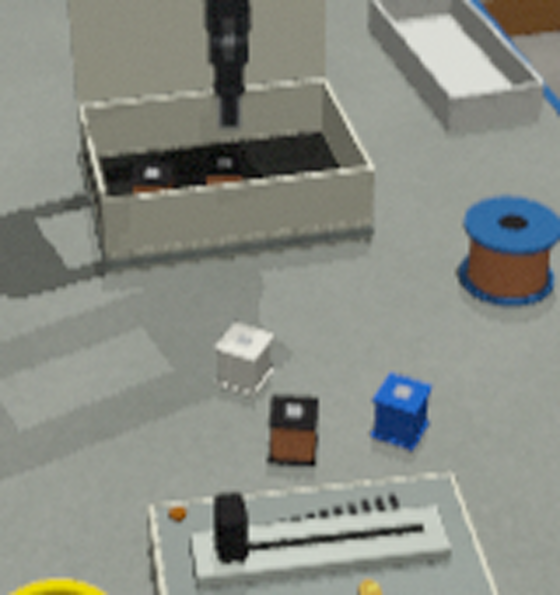

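Side crop: two coils stand flat in the well at (152,180) and (225,168). A is unmoved at (293,411). On to A.

Request:
apply_moves --pt "-0.14 -0.95 0 0 0 0 0.7" --pt "-0.14 -0.97 0 0 0 0 0.7" --pt "-0.14 -0.97 0 0 0 0 0.7" --pt "-0.13 -0.97 0 0 0 0 0.7" --pt "-0.13 -0.97 0 0 0 0 0.7" --pt "-0.13 -0.97 0 0 0 0 0.7" --pt "-0.13 -0.97 0 0 0 0 0.7" --pt "-0.13 -0.97 0 0 0 0 0.7"

```text
time: 21.55
tool_pos: [553.0, -39.1, 120.8]
tcp_rot: [-180.0, -0.1, 168.1]
ft_force: [0.5, -0.5, -0.3]
finger_gap: 59.5
grip_force: 0.0
```

Request:
apply_moves --pt "-0.13 -0.97 0 0 0 0 0.7" --pt "-0.13 -0.97 0 0 0 0 0.7" --pt "-0.13 -0.97 0 0 0 0 0.7" --pt "0 0 0 0 0 0.2 0.7"

```text
time: 22.05
tool_pos: [546.5, -127.6, 120.9]
tcp_rot: [-180.0, -0.1, 167.0]
ft_force: [-0.2, 0.1, -0.0]
finger_gap: 59.9
grip_force: 0.0
```

```bash
python3 g.py 549.5 -127 23 167 549.5 -127 150 167 640 195 150 167
```

```text
t 22.05 pos [ 546.5 -127.6  120.9] rot [-1.7999e+02 -9.0000e-02  1.6702e+02] gap 59.9 grip 0.0 F [-0.2  0.1 -0. ]
[ 549.5 -127.    23. ] units [-0.1   0.04  3.26] turn [-0.   -0.02  0.  ] | rows 4 [-0.024  0.011  0.816] [-0.001 -0.005  0.001]
[ 549.5 -127.   150. ] units [-0.    0.   -4.23] turn [0. 0. 0.] | rows 5 [-0.     0.    -0.847] [0. 0. 0.]
[640. 195. 150.] units [-0.52 11.14  0.  ] turn [0. 0. 0.] | rows 12 [-0.044  0.928  0.   ] [0. 0. 0.]
```

Request:
apply_moves --pt "-0.1 0.03 0.82 0 0 0 0.7" --pt "0 0 0.82 0 0 0 0.7" --pt "0 0 0.82 0 0 0 0.7" --pt "0 0 0.82 0 0 0 0.7" --pt "0 0 0 0 0 0 0.3" --pt "0 0 0 0 0 0 0" --pt "0 0 0 0 0 0 0" --pt "0 0 0 0 0 0 0"

```text
time: 23.05
tool_pos: [551.2, -126.0, 24.6]
tcp_rot: [-180.0, 0.1, 167.2]
ft_force: [-0.2, 0.7, -0.1]
finger_gap: 36.0
grip_force: 42.2
```

Request:
apply_moves --pt "0 0 -0.85 0 0 0 0" --pt "0 0 -0.85 0 0 0 0" --pt "0 0 -0.85 0 0 0 0" --pt "0 0 -0.85 0 0 0 0" --pt "0 0 -0.85 0 0 0 0"

```text
time: 23.68
tool_pos: [550.6, -125.9, 152.5]
tcp_rot: [-180.0, 0.0, 167.2]
ft_force: [0.1, -0.3, -0.8]
finger_gap: 35.1
grip_force: 42.2
```

```bash
python3 g.py 640 195 150 167
```

```text
t 23.68 pos [ 550.6 -125.9  152.5] rot [-1.8000e+02  4.0000e-02  1.6719e+02] gap 35.1 grip 42.224875688552856 F [ 0.1 -0.3 -0.8]
[640. 195. 150.] units [-0.53 11.09  0.08] turn [-0.    0.01  0.04] | rows 12 [-0.045  0.924  0.007] [-0.     0.001  0.003]
```

Request:
apply_moves --pt "-0.05 0.92 0 0 0 0 0" --pt "-0.05 0.92 0 0 0 0 0" --pt "-0.05 0.92 0 0 0 0 0" --pt "-0.05 0.92 0 0 0 0 0" --pt "-0.05 0.92 0 0 0 0 0" --pt "-0.05 0.92 0 0 0 0 0"

```text
time: 24.42
tool_pos: [596.3, 34.5, 151.6]
tcp_rot: [180.0, 0.0, 167.2]
ft_force: [0.7, 0.2, -0.9]
finger_gap: 35.7
grip_force: 42.3
```

```bash
python3 g.py 640 195 150 167
python3 - <<'E'
from h import *
im=snapshot("side").astype(int); 
m=((im[:,:,0]-im[:,:,2]>40)&(im[:,:,0]<190)&(im[:,:,1]<110)).astype(np.uint8); m[:130]=0
n,l,st,c=cv2.connectedComponentsWithStats(m)
for i in range(1,n):
    if st[i,4]>12: print(st[i],c[i].round(1))
print(im[250:258,262:266].mean((0,1)))
E
```

```text
t 24.43 pos [596.3  34.5 151.6] rot [1.7999e+02 4.0000e-02 1.6719e+02] gap 35.7 grip 42.318055629730225 F [ 0.7  0.2 -0.9]
[640. 195. 150.] units [-0.23  5.54  0.05] turn [0.   0.01 0.04] | rows 6 [-0.039  0.923  0.009] [0.    0.001 0.007]
[ 319  130  193  199 3039] [428.7 228.5]
[239 180  10   3  21] [243.3 180.6]
[218 183   8   2  14] [221.1 183.4]
[314 200  23  15 229] [324.6 207.4]
[136.28125 140.71875 132.5625 ]
```

Request:
apply_moves --pt "-0.04 0.92 0 0 0 0 0" --pt "-0.04 0.92 0 0 0 0 0" --pt "-0.04 0.92 0 0 0 0 0" --pt "-0.04 0.92 0 0 0 0 0" --pt "-0.04 0.92 0 0 0 0 0" --pt "-0.04 0.92 0 0 0 0 0"

```text
time: 25.22
tool_pos: [640.0, 194.2, 151.5]
tcp_rot: [180.0, 0.0, 167.2]
ft_force: [-0.2, 0.6, -1.8]
finger_gap: 36.0
grip_force: 42.3
```

Request:
apply_moves --pt "0 0 0.8 0 0 0 0" --pt "0 0 0.8 0 0 0 0" --pt "0 0 0.8 0 0 0 0" --pt "0 0 0.8 0 0 0 0" --pt "0 0 0.24 0 0 0 0" --pt "0 0 0 0 0 0 0" --pt "0 0 0 0 0 0 0"

```text
time: 26.1
tool_pos: [640.7, 193.7, 49.5]
tcp_rot: [179.9, 0.1, 167.2]
ft_force: [-0.5, -0.5, -1.1]
finger_gap: 35.9
grip_force: 42.3
```

Request:
apply_moves --pt "0 0 0.08 0 0 0 0" --pt "0 0 0 0 0 0 0.3" --pt "0 0 0 0 0 0 0.6" --pt "0 0 0 0 0 0 0.7" --pt "0 0 -0.5 0 0 0 0.7" --pt "0 0 -0.9 0 0 0 0.7" --pt "0 0 -0.9 0 0 0 0.7" --pt "0 0 -0.4 0 0 0 0.7"

```text
time: 27.1
tool_pos: [641.2, 193.9, 130.0]
tcp_rot: [179.9, 0.2, 167.2]
ft_force: [0.7, 0.2, 0.0]
finger_gap: 59.6
grip_force: 0.0
```

```bash
python3 g.py 640 160 130 167
python3 - <<'E'
from h import *
crop('side',160,50,200,220,2.7,'pics/s5.png')
bp=np.load("bp.npy"); b=bp[0]
# handle positions for th, tip clearance
c,s=np.cos(b[2]),np.sin(b[2])
for th in (1.6,1.65,1.7,1.75):
    for nm,u,v in (("handle",140,35+8),("free",170,0)):
        x=85-u*np.cos(th)+ v*np.sin(th); z=78.5+u*np.sin(th)+v*np.cos(th)
        for y in ((-50,50) if nm=="handle" else (-122.5,122.5)):
            X=[b[0]+c*x-s*y,b[1]+s*x+c*y,z]; print(th,nm,np.round(X),proj("top",X).round(1),proj("side",X).round(1))
E
```

```text
t 27.1 pos [641.2 193.9 130. ] rot [179.89   0.23 167.2 ] gap 59.6 grip 0.0 F [0.7 0.2 0. ]
[640. 160. 130.] units [-0.21 -1.11 -0.  ] turn [0.02 0.05 0.04] | rows 2 [-0.105 -0.555 -0.001] [0.011 0.025 0.022]
1.6 handle [622. 347. 217.] [[121.9 139.2]] [[249.  109.7]]
1.6 handle [522. 349. 217.] [[116.3 178.8]] [[219.  112.5]]
1.6 free [694. 304. 248.] [[139.3 107.3]] [[273.8 103.8]]
1.6 free [449. 308. 248.] [[125.9 207.5]] [[197.7 110.7]]
1.65 handle [622. 354. 215.] [[119.4 139.3]] [[248.5 109.6]]
1.65 handle [522. 356. 215.] [[113.8 178.9]] [[218.8 112.4]]
1.65 free [694. 312. 248.] [[135.8 107.2]] [[273.1 102.9]]
1.65 free [449. 317. 248.] [[122.3 207.3]] [[197.4 109.8]]
1.7 handle [622. 361. 212.] [[117.  139.5]] [[248.1 109.6]]
1.7 handle [522. 363. 212.] [[111.4 179. ]] [[218.5 112.3]]
1.7 free [694. 321. 247.] [[132.4 107.1]] [[272.4 102.1]]
1.7 free [449. 325. 247.] [[118.7 207.1]] [[197.1 109. ]]
1.75 handle [623. 368. 209.] [[114.8 139.8]] [[247.7 109.7]]
1.75 handle [523. 369. 209.] [[109.1 179.2]] [[218.2 112.4]]
1.75 free [694. 329. 246.] [[129.1 107.1]] [[271.7 101.5]]
1.75 free [449. 333. 246.] [[115.3 207. ]] [[196.8 108.3]]
```

View pics/s5.png

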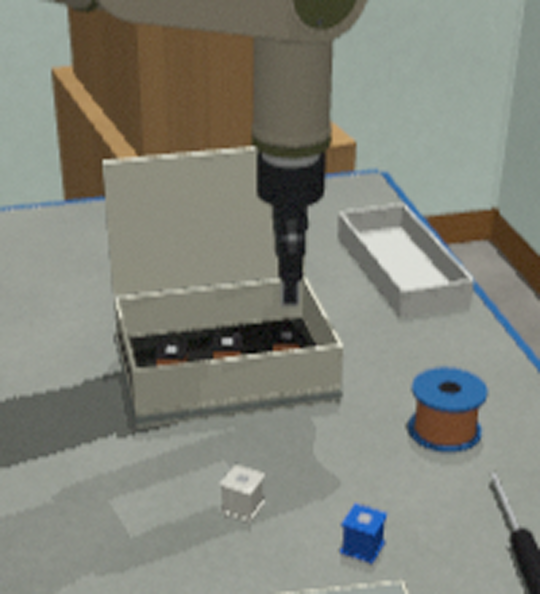

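Side crop: all three coils stand flat in the well at (171,350), (227,342) and (287,337), with only the white and blue look-alikes left outside. To shut the lid, I'll lift, turn to yaw 180 and go behind it at x≈475, clear of the handle.

Request:
apply_moves --pt "0 0 -0.8 0 0 0 0" --pt "0 0 -0.8 0 0 0 0" --pt "0 0 -0.8 0 0 -0.7 0" --pt "0 0 -0.8 0 0 -0.7 0" --pt "0 0 -0.8 0 0 -0.7 0" --pt "0 0 -0.8 0 0 -0.69 0" --pt "0 0 -0.8 0 0 0 0" --pt "0 0 -0.8 0 0 0 0"

```text
time: 28.15
tool_pos: [639.4, 193.5, 318.3]
tcp_rot: [-180.0, -0.1, 180.0]
ft_force: [0.9, 0.2, 0.7]
finger_gap: 0.3
grip_force: 0.0
```

```bash
python3 g.py 475 375 322 180 475 375 212 180
```

```text
t 28.15 pos [639.4 193.5 318.3] rot [-1.7998e+02 -8.0000e-02  1.7999e+02] gap 0.3 grip 0.0 F [0.9 0.2 0.7]
[475. 375. 322.] units [ 5.48  6.05 -0.12] turn [-0.   -0.02 -0.  ] | rows 7 [ 0.783  0.864 -0.017] [-0.    -0.003 -0.   ]
[475. 375. 212.] units [ 0.   -0.    3.67] turn [0. 0. 0.] | rows 4 [ 0.    -0.     0.917] [0. 0. 0.]
```

Request:
apply_moves --pt "0.78 0.86 0 0 0 0 0" --pt "0.78 0.86 0 0 0 0 0" --pt "0.78 0.86 0 0 0 0 0" --pt "0.78 0.86 0 0 0 0 0" --pt "0.78 0.86 0 0 0 0 0" --pt "0.78 0.86 0 0 0 0 0" --pt "0.79 0.88 0 0 0 0 0" --pt "0 0 0 0 0 0 0"

```text
time: 29.15
tool_pos: [473.8, 376.4, 317.8]
tcp_rot: [-180.0, -0.1, -179.8]
ft_force: [0.6, 0.1, -0.3]
finger_gap: 0.2
grip_force: 0.0
```

Request:
apply_moves --pt "0 0 0.9 0 0 0 0" --pt "0 0 0.9 0 0 0 0" --pt "0 0 0.9 0 0 0 0" --pt "0 0 0.9 0 0 0 0" --pt "0 0 0 0 0 0 0"

```text
time: 29.78
tool_pos: [474.5, 373.0, 207.1]
tcp_rot: [-179.8, -0.3, 180.0]
ft_force: [-0.5, -0.7, 0.1]
finger_gap: 0.3
grip_force: 0.0
```

```bash
python3 g.py 475 302 212 180 475 262 200 180
```

```text
t 29.77 pos [474.5 373.  207.1] rot [-179.79   -0.28  179.95] gap 0.3 grip 0.0 F [-0.5 -0.7  0.1]
[475. 302. 212.] units [-0.02 -2.37 -0.15] turn [-0.05 -0.06 -0.01] | rows 3 [-0.006 -0.789 -0.052] [-0.015 -0.02  -0.004]
[475. 262. 200.] units [-0.   -1.33  0.4 ] turn [0. 0. 0.] | rows 2 [-0.    -0.667  0.2  ] [0. 0. 0.]
```

Push the lid from behind, gently.

Request:
apply_moves --pt "0 -0.3 -0.05 0 0 0 0" --pt "0 -0.3 -0.05 0 0 0 0" --pt "0 -0.3 -0.05 0 0 0 0" --pt "0 -0.3 0 0 0 0 0" --pt "0 -0.3 0 0 0 0 0" --pt "0 -0.3 0 0 0 0 0" --pt "0 -0.3 0 0 0 0 0" --pt "0 -0.3 0 0 0 0 0"

```text
time: 30.78
tool_pos: [475.5, 302.0, 214.8]
tcp_rot: [-180.0, -0.0, 180.0]
ft_force: [0.6, 3.4, -0.5]
finger_gap: 0.2
grip_force: 0.0
```

Request:
apply_moves --pt "0 -0.33 0.1 0 0 0 0" --pt "0 -0.33 0.1 0 0 0 0" --pt "0 -0.33 0.1 0 0 0 0" --pt "0 -0.33 0.1 0 0 0 0"

```text
time: 31.28
tool_pos: [475.3, 262.5, 202.2]
tcp_rot: [180.0, -0.0, 180.0]
ft_force: [1.2, 2.6, -0.3]
finger_gap: -0.1
grip_force: 0.9
```

```bash
python3 g.py 475 236 183 180 475 215 159 180 475 201 131 180 475 195 101 180
```

```text
t 31.27 pos [475.3 262.5 202.2] rot [ 1.8000e+02 -5.0000e-02  1.7999e+02] gap -0.1 grip 0.919312359765172 F [ 1.2  2.6 -0.3]
[475. 236. 183.] units [ 0.01 -0.88  0.64] turn [ 0.   -0.01 -0.  ] | rows 1 [ 0.009 -0.884  0.641] [ 0.    -0.011 -0.002]
[475. 215. 159.] units [-0.  -0.7  0.8] turn [0. 0. 0.] | rows 1 [-0.  -0.7  0.8] [0. 0. 0.]
[475. 201. 131.] units [-0.   -0.47  0.93] turn [0. 0. 0.] | rows 1 [-0.    -0.467  0.933] [0. 0. 0.]
[475. 195. 101.] units [-0.  -0.2  1. ] turn [0. 0. 0.] | rows 1 [-0.  -0.2  1. ] [0. 0. 0.]
```

Contact at 3 N, so the lid is moving.

Request:
apply_moves --pt "0 -0.3 0.2 0 0 0 0" --pt "0 -0.3 0.22 0 0 0 0" --pt "0 -0.28 0.22 0 0 0 0" --pt "0 -0.24 0.27 0 0 0 0" --pt "0 -0.23 0.27 0 0 0 0" --pt "0 -0.23 0.27 0 0 0 0"

```text
time: 32.02
tool_pos: [475.5, 215.3, 158.7]
tcp_rot: [180.0, -0.0, 180.0]
ft_force: [0.2, 2.5, 0.3]
finger_gap: -0.1
grip_force: 0.7
```

Request:
apply_moves --pt "0 -0.16 0.3 0 0 0 0" --pt "0 -0.16 0.3 0 0 0 0" --pt "0 -0.15 0.32 0 0 0 0" --pt "0 -0.1 0.3 0 0 0 0" --pt "0 -0.1 0.3 0 0 0 0" --pt "0 0 0.2 0 0 0 0" --pt "0 0 0 0 0 0 0"

```text
time: 32.9
tool_pos: [475.2, 195.5, 107.2]
tcp_rot: [-180.0, -0.1, 180.0]
ft_force: [0.6, 0.7, 0.3]
finger_gap: -0.0
grip_force: 0.0
```

Request:
apply_moves --pt "0 0 0.1 0 0 0 0" --pt "0 0 0.1 0 0 0 0" --pt "0 0 0 0 0 0 0"

```text
time: 33.28
tool_pos: [475.5, 195.7, 101.7]
tcp_rot: [180.0, -0.0, 180.0]
ft_force: [-0.6, 0.9, -0.1]
finger_gap: 0.0
grip_force: 0.0
```

Request:
apply_moves --pt "0 0 0.08 0 0 0 0" --pt "0 0 0 0 0 0 0"

```text
time: 33.52
tool_pos: [475.8, 195.8, 100.5]
tcp_rot: [180.0, 0.0, 180.0]
ft_force: [-3.4, -1.9, 9.0]
finger_gap: -0.0
grip_force: 4.5
```

Request:
apply_moves --pt "0 0 0.05 0 0 0 0" --pt "0 0 0 0 0 0 0"

```text
time: 33.78
tool_pos: [475.9, 195.8, 100.4]
tcp_rot: [180.0, 0.0, -180.0]
ft_force: [-11.3, -4.5, 21.5]
finger_gap: 0.1
grip_force: 10.8
```

Request:
apply_moves --pt "0 0 -0.5 0 0 0 0" --pt "0 0 -0.9 0 0 0 0" --pt "0 0 -0.9 0 0 0 0" --pt "0 0 -0.2 0 0 0.9 0.7" --pt "0 -0.5 0 0 0 0 0.7" --pt "0 -0.9 0 0 0 0 0.7" --pt "0 -0.9 0 0 0 0 0.7" --pt "0 -0.9 0 0 0 0 0.7"

```text
time: 34.78
tool_pos: [467.9, 98.2, 172.2]
tcp_rot: [-180.0, -0.1, 176.0]
ft_force: [0.0, 0.2, 0.4]
finger_gap: 59.8
grip_force: 0.0
```

```bash
python3 g.py 467.4 -270.3 175 175.2 467.4 -270.3 88 175.2
python3 - <<'E'
from h import *
crop('side',180,60,170,255,2.35,'pics/s6.png')
E
```

```text
t 34.77 pos [467.9  98.2 172.2] rot [-1.7997e+02 -7.0000e-02  1.7597e+02] gap 59.8 grip 0.0 F [0.  0.2 0.4]
[ 467.4 -270.3  175. ] units [ -0.85 -12.26  -0.09] turn [-0.01 -0.02  0.17] | rows 13 [-0.065 -0.943 -0.007] [-0.    -0.001  0.013]
[ 467.4 -270.3   88. ] units [ 0.  -0.   2.9] turn [0. 0. 0.] | rows 3 [ 0.    -0.     0.967] [0. 0. 0.]
```

View pics/s6.png

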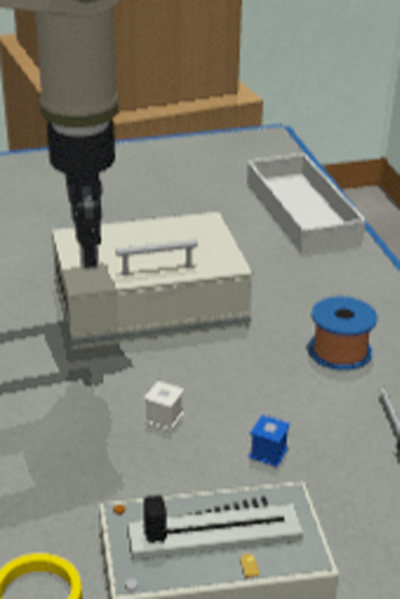

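The lid is shut flat on the rim and the fader is at zero. I'll refine the pointer position from its brass pixels while I fly over.

Run:
```python
from h import *
b,p=np.load("bp.npy")
def loc(fr,X): c,s=np.cos(fr[2]),np.sin(fr[2]); d=X[:2]-fr[:2]; return np.array([c*d[0]+s*d[1],-s*d[0]+c*d[1]])
pts={}
for n,(x,y) in (("top",(378,196)),("side",(286,300))):
    im=cv2.imread(f"pics/{n}0.png").astype(float)
    w=np.clip(im[:,:,2]-im[:,:,0]-25,0,None); m=np.zeros_like(w); m[y-10:y+11,x-12:x+13]=1; w*=m
    Y,X=np.nonzero(w); ww=w[Y,X]; c=(np.average(X,weights=ww),np.average(Y,weights=ww)); pts[n]=c
    print(n,c,len(X),loc(p,onz(n,c,48)))
X,e=tri(pts["top"],pts["side"]); print(X,e,loc(p,X))
```

```text
top (np.float64(377.6422764227642), np.float64(195.47642276422764)) 58 [44.17555868 24.86346213]
side (np.float64(285.7887623093261), np.float64(300.24522108515157)) 68 [46.09685977 25.26102686]
[ 549.44952551 -321.84780616   46.26174472] 0.08004785541024262 [44.63580207 25.51660044]
```

Request:
apply_moves --pt "-0.06 -0.94 0 0 0 0 0.7" --pt "-0.06 -0.94 0 0 0 0 0.7" --pt "-0.06 -0.94 0 0 0 0 0.7" --pt "-0.06 -0.94 0 0 0 0 0.7" --pt "-0.06 -0.94 0 0 0 0 0.7" --pt "-0.06 -0.94 0 0 0 0 0.7" --pt "-0.07 -0.94 0 0 0 0 0.7" --pt "-0.07 -0.94 0 0 0 0 0.7"

```text
time: 35.83
tool_pos: [466.5, -127.4, 172.3]
tcp_rot: [180.0, -0.1, 175.9]
ft_force: [0.6, 1.0, -0.4]
finger_gap: 59.5
grip_force: 0.0
```

Request:
apply_moves --pt "-0.07 -0.94 0 0 0 0 0.7" --pt "-0.07 -0.94 0 0 0 0 0.7" --pt "-0.07 -0.94 0 0 0 0 0.7" --pt "-0.07 -0.94 0 0 0 0 0.7" --pt "-0.07 -0.94 0 0 0 0 0.7" --pt "0 0 0 0 0 0.17 0.7"

```text
time: 36.58
tool_pos: [466.6, -269.3, 172.2]
tcp_rot: [180.0, -0.1, 175.0]
ft_force: [0.3, 0.7, -0.1]
finger_gap: 59.4
grip_force: 0.0
```

```bash
python3 g.py 467.6 -270.3 88 175.2
```

```text
t 36.58 pos [ 466.6 -269.3  172.2] rot [ 1.7999e+02 -7.0000e-02  1.7499e+02] gap 59.4 grip 0.0 F [ 0.3  0.7 -0.1]
[ 467.6 -270.3   88. ] units [-0.04 -0.03  2.81] turn [ 0.   -0.01 -0.04] | rows 3 [-0.013 -0.011  0.936] [ 0.001 -0.005 -0.015]
```

Request:
apply_moves --pt "-0.04 -0.03 0.93 0 0 -0.04 0.7" --pt "0 0 0.93 0 0 0 0.7" --pt "0 0 0.93 0 0 0 0.7" --pt "0 0 0 0 0 0 0.7" --pt "0 0 0 0 0 0 0.35" --pt "0 0 0 0 0 0 0" --pt "0 0 0 0 0 0 0" --pt "0 0 0 0 0 0 0" --grip_force 25

```text
time: 37.58
tool_pos: [469.9, -270.3, 91.5]
tcp_rot: [-179.8, 0.2, 175.3]
ft_force: [-0.1, -5.6, 1.9]
finger_gap: 27.3
grip_force: 30.9
```

Request:
apply_moves --pt "-0.4 0 0 0 0 0 0" --pt "-0.4 0 0 0 0 0 0" --pt "-0.4 0 0 0 0 0 0" --pt "-0.4 0 0 0 0 0 0" --pt "-0.4 0 0 0 0 0 0" --pt "-0.4 0 0 0 0 0 0" --pt "-0.3 0 0 0 0 0 0" --pt "-0.14 0 0 0 0 0 0"

```text
time: 38.58
tool_pos: [555.0, -277.2, 91.5]
tcp_rot: [-179.8, 0.2, 175.3]
ft_force: [-2.3, -3.9, 3.9]
finger_gap: 27.8
grip_force: 31.3
```

Request:
apply_moves --pt "0 0 0 0 0 0 0" --pt "0 0 0 0 0 0 0"

```text
time: 38.83
tool_pos: [555.1, -277.2, 91.5]
tcp_rot: [-179.8, 0.2, 175.3]
ft_force: [0.5, -5.9, 1.4]
finger_gap: 27.5
grip_force: 31.0
```

```bash
python3 g.py 552.8 -277.3 88 175.2
python3 - <<'E'
from h import *
crop('side',215,235,130,100,5,'pics/s7.png')
E
```

```text
t 38.83 pos [ 555.1 -277.2   91.5] rot [-179.84    0.22  175.26] gap 27.5 grip 31.030961573123932 F [ 0.5 -5.9  1.4]
[ 552.8 -277.3   88. ] units [ 0.08 -0.01  0.12] turn [-0.03  0.05  0.01] | rows 1 [ 0.077 -0.009  0.116] [-0.035  0.048  0.012]
```

View pics/s7.png

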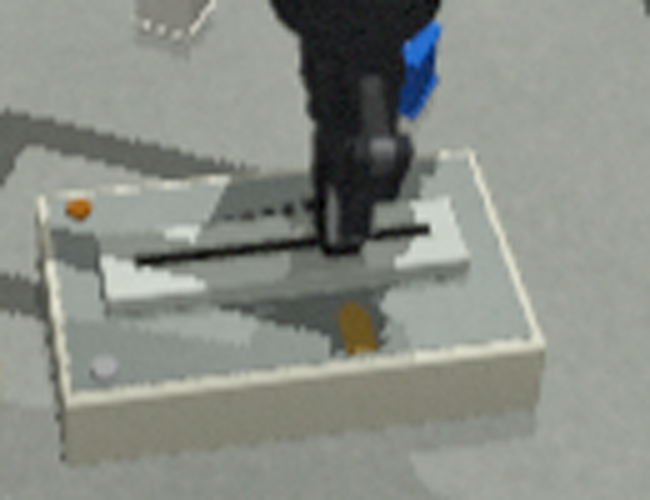

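Side crop: the fader base at (343,250) is about level with the pointer line (tip (350,305), axis running up-left), and the measured travel is 85.4 mm against a target of 85.3 mm. Hold for three seconds.

Request:
apply_moves --pt "0 0 0 0 0 0 0" --pt "0 0 0 0 0 0 0" --pt "0 0 0 0 0 0 0" --pt "0 0 0 0 0 0 0" --pt "0 0 0 0 0 0 0" --pt "0 0 0 0 0 0 0" --pt "0 0 0 0 0 0 0" --pt "0 0 0 0 0 0 0"

```text
time: 39.88
tool_pos: [555.0, -277.2, 91.5]
tcp_rot: [-179.8, 0.2, 175.3]
ft_force: [1.5, -5.3, 1.7]
finger_gap: 27.2
grip_force: 31.0
```

Request:
apply_moves --pt "0 0 0 0 0 0 0" --pt "0 0 0 0 0 0 0" --pt "0 0 0 0 0 0 0" --pt "0 0 0 0 0 0 0" --pt "0 0 0 0 0 0 0" --pt "0 0 0 0 0 0 0" --pt "0 0 0 0 0 0 0" --pt "0 0 0 0 0 0 0"

```text
time: 40.88
tool_pos: [555.0, -277.2, 91.5]
tcp_rot: [-179.8, 0.2, 175.3]
ft_force: [0.3, -5.6, 2.0]
finger_gap: 27.4
grip_force: 31.0
```

Request:
apply_moves --pt "0 0 0 0 0 0 0" --pt "0 0 0 0 0 0 0" --pt "0 0 0 0 0 0 0" --pt "0 0 0 0 0 0 0" --pt "0 0 0 0 0 0 0" --pt "0 0 0 0 0 0 0" --pt "0 0 0 0 0 0 0" --pt "0 0 0 0 0 0 0"

```text
time: 41.88
tool_pos: [555.1, -277.2, 91.5]
tcp_rot: [-179.8, 0.2, 175.3]
ft_force: [1.3, -5.6, 2.1]
finger_gap: 27.6
grip_force: 31.0
```

Request:
apply_moves --pt "0 0 0 0 0 0 0.5" --pt "0 0 0 0 0 0 0.7" --pt "0 0 0 0 0 0 0.7" --pt "0 0 -0.8 0 0 0 0.7" --pt "0 0 -0.9 0 0 0 0.7" --pt "0 0 -0.9 0 0 0 0.7" --pt "0 0 -0.4 0 0 0 0.7" --pt "0 0 0 0 0 0 0.7"

```text
time: 42.88
tool_pos: [554.2, -275.8, 180.0]
tcp_rot: [-180.0, 0.1, 175.3]
ft_force: [0.1, 0.1, 0.4]
finger_gap: 59.9
grip_force: 0.0
```

Run:
```python
from h import *
crop('side',215,235,130,100,5,'pics/s8.png')
b,p=np.load("bp.npy"); c,s=np.cos(p[2]),np.sin(p[2])
for x,y,z in ((0,25.3,99.5),(14,25.3,60),(28,25.3,47),(57,25.3,47)):
    print((proj("side",[p[0]+c*x-s*y,p[1]+s*x+c*y,z])-[215,235])*5)
```

```text
[[337.21421801 172.58453425]]
[[340.14802626 255.66308069]]
[[345.41795493 297.77710999]]
[[359.18176167 346.19387256]]
```

View pics/s8.png

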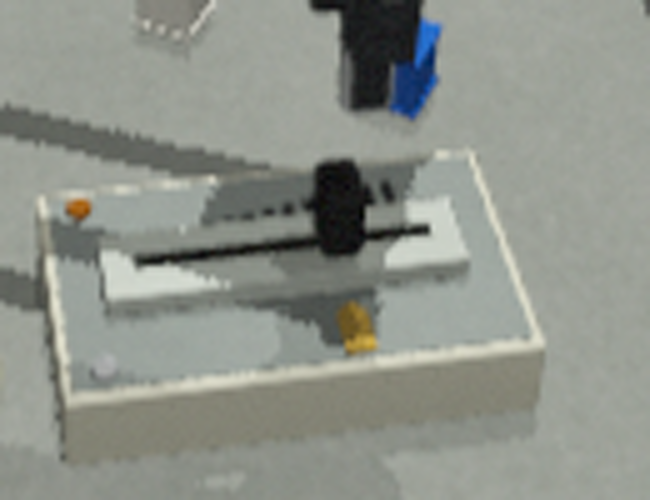

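The fader (top (337,170), base (341,252)) sits where the mark projects, (337,173)/(340,256), so it's on the pointer. Now regrip and return to zero.

Request:
apply_moves --pt "0 0 0.8 0 0 0 0.7" --pt "0 0 0.8 0 0 0 0.7" --pt "0 0 0.8 0 0 0 0.7" --pt "0 0 0.6 0 0 0 0.7" --pt "0 0 0 0 0 0 0.4" --pt "0 0 0 0 0 0 0" --pt "0 0 0 0 0 0 0" --pt "0 0 0 0 0 0 0"

```text
time: 43.92
tool_pos: [553.6, -277.0, 89.6]
tcp_rot: [-179.9, 0.0, 175.2]
ft_force: [0.2, -6.4, -8.7]
finger_gap: 27.5
grip_force: 32.4
```

Request:
apply_moves --pt "0.35 0 0 0 0 0 0" --pt "0.4 0 0 0 0 0 0" --pt "0.4 0 0 0 0 0 0" --pt "0.4 0 0 0 0 0 0" --pt "0.4 0 0 0 0 0 0" --pt "0.4 0 0 0 0 0 0" --pt "0.3 0 0 0 0 0 0" --pt "0.1 0 0 0 0 0 0"

```text
time: 44.92
tool_pos: [471.0, -270.3, 89.6]
tcp_rot: [-179.9, 0.0, 175.2]
ft_force: [1.0, -8.8, -11.5]
finger_gap: 27.6
grip_force: 32.0
```

Request:
apply_moves --pt "0.07 0 0 0 0 0 0" --pt "0.07 0 0 0 0 0 0" --pt "0 0 0 0 0 0 0"

```text
time: 45.3
tool_pos: [467.6, -270.0, 89.7]
tcp_rot: [-179.8, 0.1, 175.2]
ft_force: [4.1, -7.6, -12.4]
finger_gap: 27.1
grip_force: 31.9
```

Request:
apply_moves --pt "0.06 0 0 0 0 0 0" --pt "0.06 0 0 0 0 0 0" --pt "0 0 0 0 0 0 0"

```text
time: 45.68
tool_pos: [467.0, -269.9, 89.8]
tcp_rot: [-179.8, 0.5, 175.3]
ft_force: [21.3, -11.2, -25.0]
finger_gap: 27.2
grip_force: 30.0
```

Request:
apply_moves --pt "-0.08 0 0 0 0 0 0" --pt "0 0 0 0 0 0 0.5" --pt "0 0 0 0 0 0 0.7" --pt "0 0 0 0 0 0 0.7" --pt "0 0 -0.8 0 0 0 0.7" --pt "0 0 -0.9 0 0 0 0.7" --pt "0 0 -0.9 0 0 0 0.7" --pt "0 0 -0.9 0 0 0 0.7"

```text
time: 46.68
tool_pos: [466.1, -268.3, 195.5]
tcp_rot: [-180.0, 0.0, 175.3]
ft_force: [-1.0, 0.3, -0.1]
finger_gap: 59.8
grip_force: 0.0
```

Run:
```python
from h import *
im=snapshot('side'); g=im[262:300,230:310].max(2)<50
n,l,st,c=cv2.connectedComponentsWithStats(g.astype(np.uint8)); i=1+st[1:,4].argmax(); print(st[i]+[230,262,0,0,0],c[i]+[230,262])
b,p=np.load("bp.npy"); c,s=np.cos(p[2]),np.sin(p[2])
for y in(-60,-54): print(proj("side",[p[0]-s*y,p[1]+c*y,80]))
r=cv2.imread('pics/side0.png'); d=np.abs(im[90:200,180:300,::-1].astype(int)-0); print(sense()["tool_pos"],sense()["ft_force"])
```

```text
[241 271  58  20 213] [252.1971831  281.15962441]
[[245.49578612 279.72925933]]
[[248.09542278 279.43725375]]
[ 467.70568684 -269.39226141  199.92070363] [ 1.52244486 -0.10542637  3.30444645]
```

The fader is at the stop (left edge at pixel 241, which gives the expected centre of about 245), and the gripper is clear. Handing in.

```bash
python3 -c "
from bench import *
print(hand_in())"
```

```text
the job is handed in; nothing more can be done
None
```

The job is handed in at about 47 s of the 208 s limit, with no verdict returned: fader zeroed, all three coils flat in the well, lid shut, fader held on the pointer for over 3 s and returned to zero, and the other bench items not touched.

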